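# Index the board positioner one hole towards the soldering iron

## Task

Turn the circuit board on its positioner by one index hole: hook a fingertip under the pull ring at the end of the swing arm, lift the spring pin out of its hole, swing the arm one hole towards the soldering iron, and let go so that the pin drops fully home in that next hole. Use the fingertips without pinching the ring or forcing the arm, do not touch the circuit board, and leave everything else on the bench where it stands.

Things in the scene. Friction and masses are not known exactly. Their poses are not given: they have to be found in the camera images.
- positioner: board positioner, screwed down: on a short column a flat aluminium quadrant plate, a pie of 205 radius and 108 degrees, top 120 above the bench, five 12 dia index holes on a 180 radius, 20 degrees (0.349 rad) apart. Origin: bench level on the arm's vertical pivot axis; own -x points at the middle hole and roughly at the robot, +y roughly to its left. The arm starts pinned in the middle hole
- swing_arm (a joint): angle of the swing arm, a flat grey bar 40 wide, 126 to 138 above the bench, out to 220 from the pivot. rad: 0 at the middle hole, positive with the ring end swung to the positioner's own +y; holes at 0, +-0.349, +-0.698, stops near +-0.76. With the pin up it turns with about 1 N at the ring and stays where it is left; with the pin down in a hole it is locked
- index_pin (a joint): lift of the spring pin, m: 0 home in a hole, 0.010 when its round tip rides on the plate, 0.016 fully up. 10 dia, it slides upright in a barrel (20 dia, top 162 above the bench) on the arm, 180 from the pivot. The spring pushes it down, 6 N when home, 11 N fully up. Let go between holes it rides on the plate and snaps into the next hole it passes over
- pull_ring (a point): middle of the underside of the pull ring's top bar, 212.5 above the bench with the pin home; rises with the pin, swings with the arm. The ring is an upright D-shaped loop of 5 dia steel rod, rigid on the pin's head, opening 50 wide and 40 high (bottom bar's top 40 below this point). Own x points level through the opening to the pivot, y along the top bar, z up
- circuit_board: green circuit board with components, 150 x 110, held in the two side rails above the pivot, from 162 to about 180 above the bench; turns with the arm. Its nearest edge is 105 from the ring. Origin on the pivot axis at its underside
- soldering_iron: soldering iron resting in a spring holder on a dark steel base 75 x 135, with a pot of brass wool; about 190 high, black handle slanting up. Fixed. It stands either to the +y or to the -y side of the positioner, about 320 from the pivot; its side is the side to swing to. Origin at the centre of its underside
- solder_dispenser: reel of solder on a horizontal spindle between two uprights on a dark steel base 80 x 120, 114 high; fixed, on the side away from the iron. Origin at the centre of its underside
- wire_reel: grey plastic reel of bare wire standing on its flange, 56 dia x 45 high; origin at the centre of its underside; loose, to be left alone
- flux_jar: small white-capped jar, 46 dia x 48 high; origin at the centre of its underside; loose, to be left alone
- multimeter: hand multimeter lying on its back, 85 x 165 x 34; origin at the centre of its underside, y along its length; loose, to be left alone
- breadboard: white solderless breadboard, 55 x 165 x 9, with three chips; origin at the centre of its underside, y along its length; loose, to be left alone
- screwdriver: screwdriver lying flat, 170 long; x along its length; loose, to be left alone
- side_cutters: pair of side cutters lying flat, about 125 long; origin near their rivet, x towards the jaws; loose, to be left alone
- parts_tray: grey three-compartment parts tray, 85 x 125 x 24; origin at the centre of its underside; loose, to be left alone
Things that resemble listed ones, but are neither listed nor needed, are in the scene too. Leave any pink look-alike of the soldering_iron alone.

How it is judged:
By the outcome, as a careful person would: the job done as asked, in the order asked, and still so for the second after the job is handed in, with the robot touching nothing.
It also fails if it takes over 45 s, if anything falls off the work surface, if the arm or the gripper's body presses on something with over 40 N, if the wrist force passes 120 N, or if a joint passes its speed limit or range.

## Robot

A 6-joint arm with a two-finger parallel gripper is mounted at the origin on the work surface. World frame = base frame: x ahead of the robot, y to its left, z up, the work surface at z = 0. Lengths are in mm, angles in rad, forces in N, time in s.
With the tool pointing down it reaches from about 275 to 825 mm from the base axis. Payload 5.2 kg.
Tool frame: the origin (TCP) lies at the very end of the fingers, on their centre line; the grasp point (between the pads) lies 19 mm behind it; z points along the fingers, y is the line along which they close (so a half turn about z gives the same grasp; the last joint's range is limited). The gripper opens to 93 mm and grips with 3 to 60 N. Pads are 15 mm wide; open, the fingers measure 128 mm over their backs; the gripper's body (75 mm by 188 mm) begins 65 mm behind the grasp point.
Start: joints at [-1.508, 0.259, 1.535, -0, 1.348, -0.203], TCP at [144.496, -530.684, 218.653] pointing down, gripper open.
Joint ranges: [-3.14, 3.14], [-0.91, 2.08], [0.19, 2.58], [-1.22, 4.36], [0.22, 2.71], [-3.12, 3.12]. Speed limits (rad/s): [2.57, 2.57, 3.14, 3.14, 3.14, 3.14].

## Interface

Orientations are given as [roll, pitch, yaw] about the fixed x, y, z axes, in that order (R = Rz(yaw) Ry(pitch) Rx(roll)).
In Python, from bench import robot gives the robot as it stands. The module is installed in compiled form; this text tells all that it offers. Calls block until the motion is done:
- robot.move_ptp(position, orientation): joint-space move of the TCP to a pose.
- robot.move_linear(position, ori=None, speed=150, f_stop=None): straight line of the TCP; ori=None keeps the orientation; speed is the mean speed in mm/s. With f_stop (N) it stops when the force on the tool has changed by that much, and returns True; else False.
- robot.move_j(angles): joint-space move.
- robot.move_gripper(opening): opening from 0.0 (shut) to 1.0 (fully open); the grip force is fixed at half the most; returns when the fingers have stopped.
- robot.sleep(seconds).
- robot.inverse_kinematics(position, orientation): joint angles nearest the present ones, or None.
- robot.get_image(name): name is "scene" or "top" or "wrist"; returns a dict with "img" (400x640x3 uint8, blue, green, red), "fovy" (degrees; the focal length in pixels is half the picture's height over the tangent of half this angle, whatever the lens; pixels are square), "cx", "cy" (the principal point, pixels), "eye" and "orientation" of the camera in the world. Camera axes: x right, y down, z forward; pixel columns grow to the right and rows downward; lengths in mm; the calibration is good to about 2 mm. A picture is of the moment at which its call begins. There is no depth.
A pose or a line that the arm cannot do raises robot.MotionError and nothing moves.
- robot.hand_in(): hands the job in; it is judged then, once.
Readings, each from a call of its own:
- robot.current_t(): time.
- robot.current_qpos(): joint angles.
- robot.current_joint_vel(): joint speeds.
- robot.current_joint_efforts(): joint torques, N m.
- robot.current_tcp_pos(): TCP position.
- robot.current_eef_rot(): TCP orientation.
- robot.current_contact_force(): force on the tool from outside, world axes, zero at the start.
- robot.current_ft_torque(): the same for the moment, N m.
- robot.current_gripper_width(): opening from 0.0 (shut) to 1.0 (fully open).
- robot.current_finger_force(): force on a finger pad.
Only numpy, scipy, OpenCV 4.12 (cv2) and the standard library are available. Lean on these libraries where they do the work, as an engineer would, in place of code of your own. Each camera call takes 0.05 s, during which the arm holds its last target. There are 200 camera calls.

## Working session

There is one attempt and no reset: what is moved stays moved. The work goes in short steps, each a Python script; the robot and the scene stay as the last script left them, time stands still between calls to the robot, and variables do not carry over. Pictures are saved under pics/ and viewed, at most 10 in all, crops included, and the job is handed in when it is done.

```bash
mkdir -p pics
python3 - <<'E'
from bench import robot
import cv2,json
for n in("scene","top"):
    d=robot.get_image(n); cv2.imwrite(f"pics/{n}0.png",d["img"])
    print(n,[(k,d[k]) for k in d if k!="img"])
print(robot.current_t(),robot.current_eef_rot())
E
```

```text
scene [('fovy', 57.4264738253034), ('cx', 319.4380552523477), ('cy', 200.94064694392893), ('eye', array([1129.65404277, -658.63149585, 1026.98390166])), ('orientation', array([-2.36899903,  0.01592856,  0.69606162]))]
top [('fovy', 55.463278024081696), ('cx', 320.7446809494972), ('cy', 194.56247343070586), ('eye', array([ 492.70144775,  -11.33078992, 1312.6542868 ])), ('orientation', array([-3.08821151,  0.01690221, -1.59596177]))]
0.1 [-3.14000226e+00 -3.46403536e-04  2.65770483e-01]
```

View pics/scene0.png

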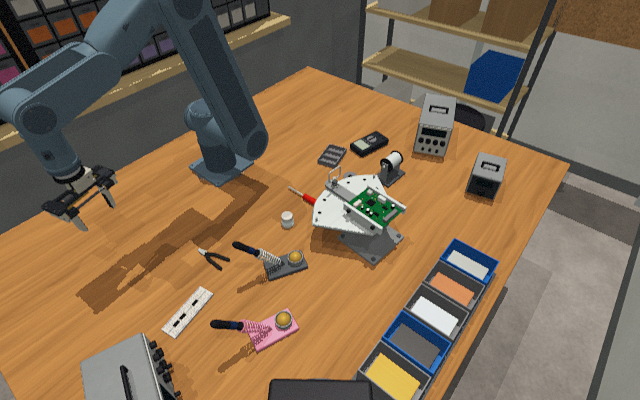

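View pics/top0.png

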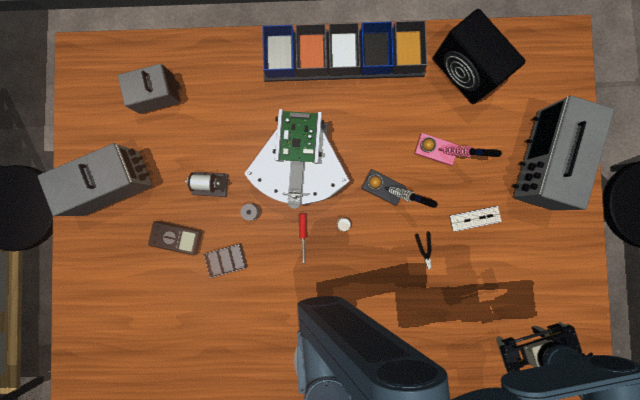

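Both views show the positioner at top (297,165) and the dark iron to its right (385,185), so the swing is to -y. The pink look-alike is at (435,148). I'll enlarge both views next.

Run:
```python
import cv2,numpy as np
a=cv2.imread("pics/top0.png")[95:220,235:360]; b=cv2.imread("pics/scene0.png")[160:270,285:410]
cv2.imwrite("pics/c_top.png",cv2.resize(a,None,fx=4.8,fy=4.8,interpolation=cv2.INTER_CUBIC))
cv2.imwrite("pics/c_scene.png",cv2.resize(b,None,fx=5,fy=5,interpolation=cv2.INTER_CUBIC))
```

```text
(no output)
```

View pics/c_top.png

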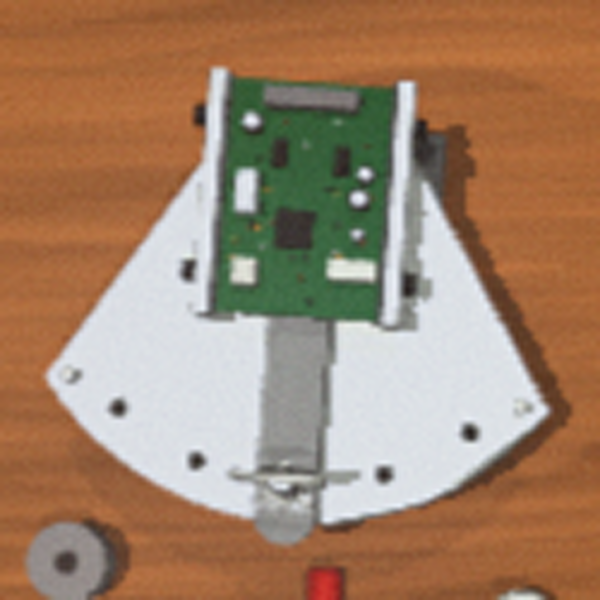

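View pics/c_scene.png

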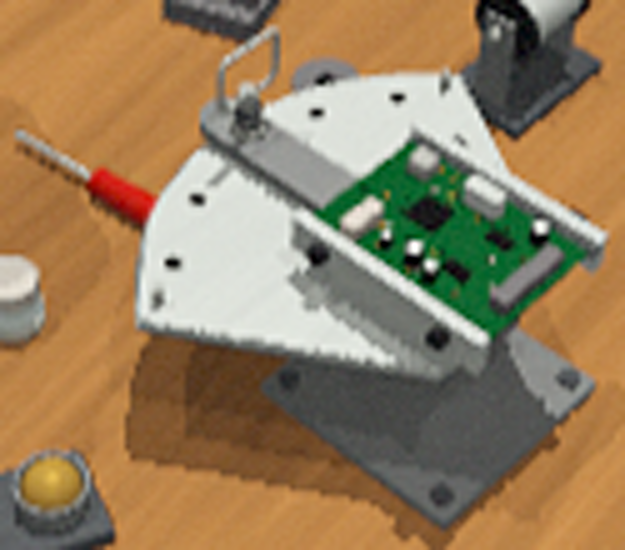

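Holes at z=120 read clearly: in the top crop (118,408), (196,460), (384,474), (470,432), and in the scene crop (397,97), (317,112), (197,199), (173,263). The ring top bar runs from (232,474) to (358,478) in the top crop, and from (220,70) to (277,32) in the scene crop.

```bash
cat > geo.py <<'E'
import numpy as np
from scipy.spatial.transform import Rotation as R
from scipy.optimize import least_squares
C={"top":(55.463278024081696,320.7446809494972,194.56247343070586,[492.70144775,-11.33078992,1312.6542868],[-3.08821151,0.01690221,-1.59596177]),
"scene":(57.4264738253034,319.4380552523477,200.94064694392893,[1129.65404277,-658.63149585,1026.98390166],[-2.36899903,0.01592856,0.69606162])}
def proj(c,P):
    f,cx,cy,e,o=C[c]; f=200/np.tan(np.radians(f/2))
    p=R.from_euler('xyz',o).inv().apply(np.atleast_2d(P)-e)
    return p[:,:2]/p[:,2:]*f+[cx,cy]
def pt(piv,psi,a,r,z,t=0): # arm angle a; own -x radial; t along own +y
    u=-np.array([np.cos(psi+0),np.sin(psi)]); v=np.array([-np.sin(psi),np.cos(psi)])
    # +a swings the -x end to own +y
    ra=np.cos(a)*u+np.sin(a)*v; ta=-np.sin(a)*u+np.cos(a)*v
    return np.r_[np.array(piv)+r*ra+t*ta,z]
E
python3 - <<'E'
from geo import *
from bench import robot
A=np.radians([40,20,-20,-40])
T=np.array([(118,408),(196,460),(384,474),(470,432)])/4.8+[235,95]-.4
S=np.array([(397,97),(317,112),(197,199),(173,263)])/5+[285,160]-.4
TR=np.array([(232,474),(358,478)])/4.8+[235,95]-.4
SR=np.array([(277,32),(220,70)])/5+[285,160]-.4
def res(x):
    H=[pt(x[:2],x[2],a,180,120) for a in A]; G=[pt(x[:2],x[2],0,180,214,t) for t in(27,-27)]
    return np.r_[(proj("top",H)-T).ravel(),(proj("scene",H)-S).ravel(),(proj("top",G)-TR).ravel()*.5,(proj("scene",G)-SR).ravel()*.5]
s=least_squares(res,[650,50,0],loss='soft_l1'); print(s.x.tolist()); print(res(s.x).round(1))
x=s.x
for a in(0,-.349):
  for dr in(90,0-25):
    for tilt in(0,.15,.3):
      # tool z towards pivot, tilted down; tool y level
      p=pt(x[:2],x[2],a,180+dr,195); yaw=x[2]+a*0-0
      d=pt(x[:2],x[2],a,0,0)-pt(x[:2],x[2],a,1,0); z=np.r_[d[:2]*np.cos(tilt),-np.sin(tilt)]
      for sg in(1,-1):
        y=sg*np.r_[-d[1],d[0],0]; M=np.c_[np.cross(y,z),y,z]
        o=R.from_matrix(M).as_euler('xyz'); q=robot.inverse_kinematics(p,o)
        print(a,dr,tilt,sg,p.round(),o.round(3),None if q is None else np.round(q,2))
E
```

```text
[734.8430395363183, 71.30049930375344, -0.09493578964742576]
[ 0.2  0.2  0.3  0.4  0.1  0.2  0.1  0.2  0.3  0.3  0.1  0.4  0.3  0.2
  0.3  0.3 -0.   0.  -3.8  0.2  0.  -0.2  0.2 -0.2]
0 90 0 1 [466.  97. 195.] [0.095 1.571 0.   ] None
0 90 0 -1 [466.  97. 195.] [ 3.047 -1.571  0.   ] None
0 90 0.15 1 [466.  97. 195.] [3.142 1.421 3.047] None
0 90 0.15 -1 [466.  97. 195.] [-3.142 -1.421 -0.095] None
0 90 0.3 1 [466.  97. 195.] [3.142 1.271 3.047] None
0 90 0.3 -1 [466.  97. 195.] [-3.142 -1.271 -0.095] None
0 -25 0 1 [581.  86. 195.] [0.095 1.571 0.   ] None
0 -25 0 -1 [581.  86. 195.] [ 3.047 -1.571  0.   ] None
0 -25 0.15 1 [581.  86. 195.] [3.142 1.421 3.047] [0.04 0.55 2.58 3.28 1.41 1.57]
0 -25 0.15 -1 [581.  86. 195.] [-3.142 -1.421 -0.095] [ 0.04  0.55  2.58  3.28  1.41 -1.57]
0 -25 0.3 1 [581.  86. 195.] [3.142 1.271 3.047] [0.04 0.32 2.52 3.29 0.98 1.53]
0 -25 0.3 -1 [581.  86. 195.] [-3.142 -1.271 -0.095] [ 0.04  0.32  2.52  3.29  0.98 -1.62]
-0.349 90 0 1 [474.   3. 195.] [-0.254  1.571  0.   ] None
-0.349 90 0 -1 [474.   3. 195.] [-2.888 -1.571  0.   ] None
-0.349 90 0.15 1 [474.   3. 195.] [-3.142  1.421 -2.888] None
-0.349 90 0.15 -1 [474.   3. 195.] [ 3.142 -1.421  0.254] None
-0.349 90 0.3 1 [474.   3. 195.] [-3.142  1.271 -2.888] None
-0.349 90 0.3 -1 [474.   3. 195.] [ 3.142 -1.271  0.254] None
-0.349 -25 0 1 [585.  32. 195.] [-0.254  1.571  0.   ] None
-0.349 -25 0 -1 [585.  32. 195.] [-2.888 -1.571  0.   ] None
-0.349 -25 0.15 1 [585.  32. 195.] [-3.142  1.421 -2.888] None
-0.349 -25 0.15 -1 [585.  32. 195.] [ 3.142 -1.421  0.254] None
-0.349 -25 0.3 1 [585.  32. 195.] [-3.142  1.271 -2.888] [-0.68  0.32  2.55  2.12  1.11  1.82]
-0.349 -25 0.3 -1 [585.  32. 195.] [ 3.142 -1.271  0.254] [-0.68  0.32  2.55  2.12  1.11 -1.32]<sys>:0: UserWarning: Gimbal lock detected. Setting third angle to zero since it is not possible to uniquely determine all angles.
```

```bash
cat >> geo.py <<'E'
PIV=[734.843,71.3]; PSI=-0.09494
def ori(yaw,tilt,sg=-1):
    d=np.array([np.cos(yaw),np.sin(yaw)]); z=np.r_[d*np.cos(tilt),-np.sin(tilt)]; y=sg*np.r_[-d[1],d[0],0]
    return R.from_matrix(np.c_[np.cross(y,z),y,z]).as_euler('xyz'),z
def tcp(a,h,yaw,tilt,L,t=0):  # finger axis crosses ring plane centre at height h, tip L beyond
    o,z=ori(yaw,tilt); return pt(PIV,PSI,a,180,h,t)+L*z,o
E
python3 - <<'E'
from geo import *
from bench import robot
for tilt in(.25,.35,.45,.55,.65):
  for yaw in(.08,-.05,.2):
    out=[]
    for a,L,h in((0,-40,193),(0,18,193),(0,18,218),(-.175,18,218),(-.349,18,218),(-.349,18,190),(-.349,-40,193)):
      p,o=tcp(a,h,yaw,tilt,L); q=robot.inverse_kinematics(p,o); out.append(None if q is None else np.round(q,2).tolist())
    print(tilt,yaw,[int(v is not None) for v in out],out[0],out[1],out[4])
E
```

```text
0.25 0.08 [0, 0, 0, 0, 0, 0, 0] None None None
0.25 -0.05 [0, 0, 1, 0, 0, 0, 0] None None None
0.25 0.2 [0, 0, 0, 0, 0, 0, 0] None None None
0.35 0.08 [0, 1, 1, 1, 1, 0, 0] None [-0.22, 0.27, 2.57, 2.79, 0.94, -1.46] [-0.49, 0.16, 2.55, 2.41, 0.87, -1.27]
0.35 -0.05 [0, 1, 1, 1, 1, 1, 0] None [-0.03, 0.28, 2.54, 3.17, 0.9, -1.58] [-0.31, 0.16, 2.55, 2.8, 0.8, -1.42]
0.35 0.2 [0, 1, 1, 1, 1, 1, 0] None [-0.39, 0.27, 2.58, 2.46, 0.98, -1.37] [-0.64, 0.17, 2.53, 2.12, 0.95, -1.17]
0.45 0.08 [0, 1, 1, 1, 1, 1, 0] None [-0.2, 0.15, 2.51, 2.72, 0.67, -1.36] [-0.46, 0.06, 2.48, 2.27, 0.65, -1.07]
0.45 -0.05 [1, 1, 1, 1, 1, 1, 0] [-0.02, -0.0, 2.55, 3.19, 0.52, -1.6] [-0.03, 0.17, 2.48, 3.18, 0.63, -1.59] [-0.29, 0.06, 2.48, 2.72, 0.55, -1.31]
0.45 0.2 [0, 1, 1, 1, 1, 1, 1] None [-0.36, 0.15, 2.51, 2.36, 0.74, -1.2] [-0.59, 0.07, 2.47, 1.98, 0.77, -0.95]
0.55 0.08 [1, 1, 1, 1, 1, 1, 1] [-0.25, -0.13, 2.49, 2.22, 0.35, -0.86] [-0.18, 0.08, 2.43, 2.58, 0.43, -1.2] [-0.42, -0.0, 2.41, 2.03, 0.48, -0.78]
0.55 -0.05 [1, 1, 1, 1, 1, 1, 1] [-0.02, -0.09, 2.46, 3.23, 0.25, -1.64] [-0.03, 0.1, 2.41, 3.19, 0.38, -1.6] [-0.27, 0.0, 2.4, 2.52, 0.33, -1.09]
0.55 0.2 [1, 1, 1, 1, 1, 1, 1] [-0.45, -0.13, 2.5, 1.8, 0.56, -0.64] [-0.32, 0.07, 2.44, 2.17, 0.54, -0.96] [-0.54, 0.01, 2.39, 1.76, 0.63, -0.69]
0.65 0.08 [1, 1, 0, 1, 1, 1, 1] [-0.22, -0.16, 2.39, 1.54, 0.23, -0.16] [-0.16, 0.03, 2.36, 2.23, 0.25, -0.82] [-0.39, -0.03, 2.33, 1.61, 0.37, -0.34]
0.65 -0.05 [0, 0, 0, 0, 0, 1, 0] None None None
0.65 0.2 [1, 1, 1, 1, 1, 1, 1] [-0.38, -0.16, 2.4, 1.42, 0.46, -0.21] [-0.28, 0.03, 2.36, 1.84, 0.39, -0.59] [-0.49, -0.02, 2.32, 1.48, 0.54, -0.35]
```

Run:
```python
from geo import *
from bench import robot
import cv2
robot.move_gripper(0)
p=robot.current_tcp_pos(); robot.move_linear([p[0],p[1],330])
T=None
for h in(290,270,250):
  for L in(-60,-40,-20):
    p,o=tcp(0,h,.08,.55,L); T=robot.inverse_kinematics(p,o)
    if T is not None: break
  if T is not None: break
print(h,L,p,T)
if T is not None:
    T=np.array(T); robot.move_j(np.r_[-1.5,T[1:]]); print(robot.current_tcp_pos())
    robot.move_j(T)
    p,o=tcp(0,193,.08,.55,-40)
    try: robot.move_linear(p,o,speed=100)
    except robot.MotionError as e: print("err",e)
print(robot.current_t(),robot.current_tcp_pos(),np.round(robot.current_qpos(),2),robot.current_contact_force())
for n in("scene","wrist"):
    d=robot.get_image(n); im=d["img"]
    if n=="scene": im=cv2.resize(im[130:290,240:440],None,fx=4,fy=3.75)[:600]
    cv2.imwrite(f"pics/{n}1.png",im if n=="wrist" else im)
```

```text
290 -60 [504.66574127  84.27578484 321.36123374] [-0.28304685 -0.40945726  2.32032233  0.92758375  0.38802198  0.48464393]
[ 254.09439971 -444.88649242  322.16287949]
7.0417 [521.80386215  85.40889764 214.13276469] [-0.25 -0.13  2.49  2.22  0.35 -0.86] [-0.10717023 -0.2067687  -0.23573994]
```

View pics/scene1.png

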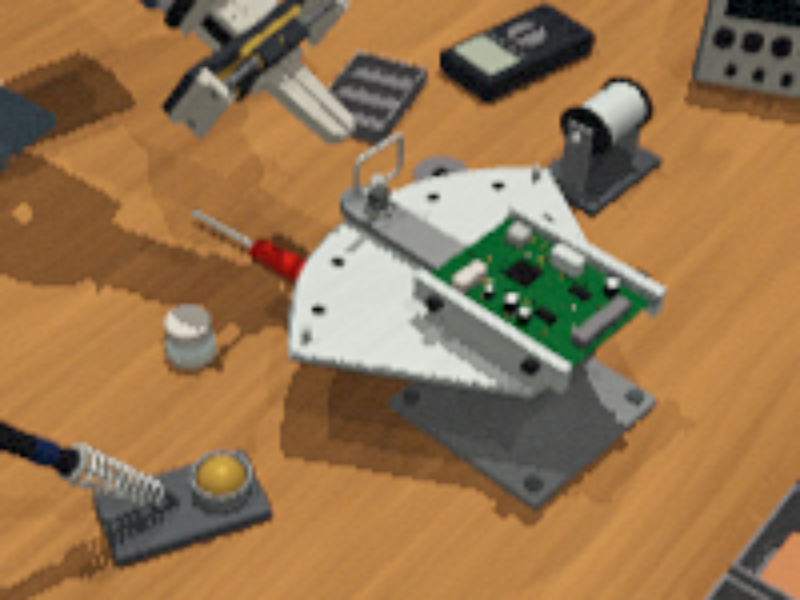

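The fingertips at crop (345,130) are just outside the ring (380,155) and aligned with it. Next I insert, feel for the ring's -y leg, then feel for the top bar.

Run:
```python
from geo import *
from bench import robot
import cv2
P=lambda a,h,t,L=18: tcp(a,h,.08,.55,L,t)[0]
print("ins",robot.move_linear(P(0,194,0),speed=60,f_stop=2))
f0=robot.current_contact_force()
print(robot.move_linear(P(0,194,-14),speed=15,f_stop=2))
p=robot.current_tcp_pos(); n=P(0,0,1)-P(0,0,0); ts=float((p-P(0,194,0))@n)
print("t side",ts,robot.current_contact_force()-f0)
robot.move_linear(P(0,194,ts+1),speed=30)
f0=robot.current_contact_force()
print(robot.move_linear(P(0,210,ts+1),speed=15,f_stop=3))
p=robot.current_tcp_pos(); print("h contact",p[2]-P(0,0,0)[2],robot.current_contact_force()-f0,robot.current_t())
d=robot.get_image("scene"); cv2.imwrite("pics/scene2.png",cv2.resize(d["img"][150:250,270:400],None,fx=6,fy=6))
```

```text
ins False
True
t side -8.443943408864122 [0.54678633 2.39291302 1.44402647]
True
h contact 197.49170730911047 [ 0.29465263 -0.1518623   0.89397234] 9.6333
```

View pics/scene2.png

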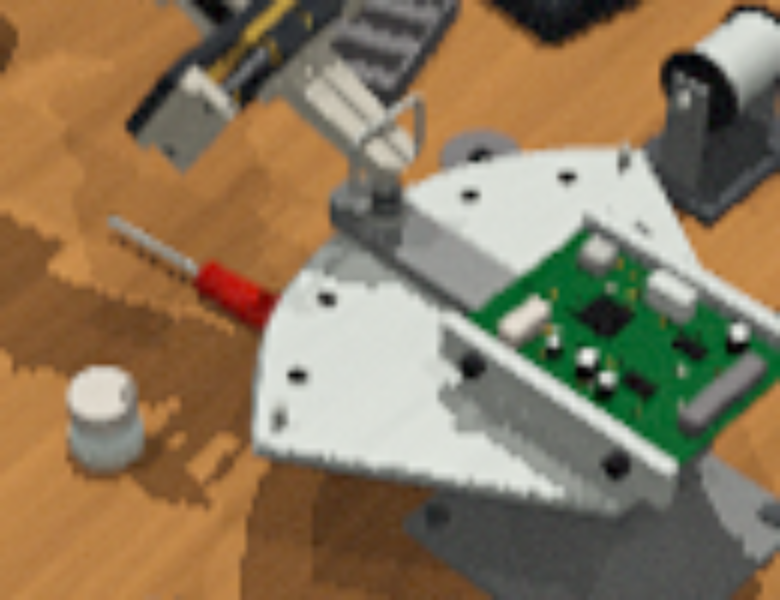

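The fingers go through the ring opening at crop (380,130), and the arm has not moved. Next I step upward and log force to confirm the contact.

Run:
```python
from geo import *
from bench import robot
P=lambda a,h,t,L=18: tcp(a,h,.08,.55,L,t)[0]
for h in np.arange(198,210,1.5):
    robot.move_linear(P(0,h,-7.4),speed=20); robot.sleep(.1)
    f=robot.current_contact_force(); print(h,(robot.current_tcp_pos()[2]-P(0,0,0)[2]).round(2),f.round(1))
    if f[2]<-7.2: break
print(robot.current_t())
```

```text
198.0 197.48 [-2.4  0.8 -0.4]
199.5 198.56 [-1.2  2.8 -5. ]
201.0 200.06 [-3.8  2.8 -8. ]
10.7333
```

Run:
```python
from geo import *
from bench import robot
import cv2
P=lambda a,h,t,L=18: tcp(a,h,.08,.55,L,t)[0]
for h in (203,206,209,211,213):
    robot.move_linear(P(0,h,-7),speed=30); robot.sleep(.1)
    f=robot.current_contact_force(); print(h,(robot.current_tcp_pos()-P(0,0,0)).round(2),f.round(1))
    if f[2]<-16: break
d=robot.get_image("scene"); cv2.imwrite("pics/scene3.png",cv2.resize(d["img"][170:220,315:375],None,fx=10,fy=10,interpolation=cv2.INTER_CUBIC))
print(robot.current_t())
```

```text
203 [ -1.11  -7.06 202.53] [-3.8  0.5 -8.2]
206 [ -1.07  -7.09 205.6 ] [-4.4 -0.7 -9.2]
209 [ -1.07  -7.1  208.56] [-5.3 -0.3 -9.1]
211 [ -1.06  -7.07 210.6 ] [-4.9 -0.1 -9.6]
213 [ -1.08  -7.1  212.62] [ -4.9   0.1 -10.4]
12.5333
```

View pics/scene3.png

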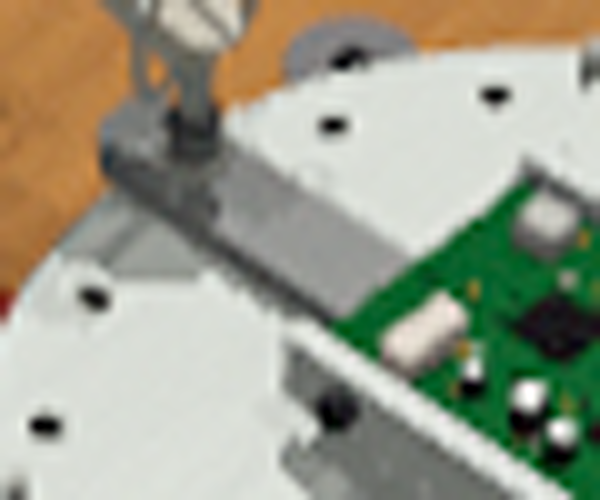

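The barrel now shows a long stretch of exposed pin at crop (195,90). The lift is about 13 mm, the force is spring-like and the arm hasn't moved, so I swing along the arc.

Run:
```python
from geo import *
from bench import robot
import cv2
P=lambda a,h,t,L=18: tcp(a,h,.08,.55,L,t)[0]
for s in np.linspace(0,1,9)[1:]:
    a=-.353*s
    robot.move_linear(P(a,213+1.5*np.sin(np.pi*s),-7),speed=30)
    f=robot.current_contact_force(); print(round(a,3),(robot.current_tcp_pos()-P(a,0,-7)).round(2),f.round(1))
    if np.linalg.norm(f)>22: print("stop"); break
robot.sleep(.2); print(robot.current_contact_force().round(1),robot.current_t())
d=robot.get_image("scene"); cv2.imwrite("pics/scene4.png",cv2.resize(d["img"][150:250,280:410],None,fx=6,fy=6,interpolation=cv2.INTER_CUBIC))
```

```text
-0.044 [ 1.0000e-01 -2.5000e-01  2.1369e+02] [ -2.9  -0.1 -11.6]
-0.088 [ 3.1000e-01 -1.3000e-01  2.1438e+02] [ -1.   -0.1 -11.1]
-0.132 [ 1.6000e-01 -1.8000e-01  2.1455e+02] [ -1.2  -0.5 -10.9]
-0.176 [-8.0000e-02 -2.3000e-01  2.1438e+02] [ -1.1  -0.6 -11.1]
-0.221 [ -0.32  -0.37 213.98] [ -4.8  -0.8 -10.8]
-0.265 [ -0.55  -0.25 213.4 ] [ -7.2  -2.8 -10.5]
-0.309 [ -0.82  -0.29 212.6 ] [ -8.2  -2.2 -11. ]
-0.353 [ -1.03  -0.46 211.78] [-11.   -2.9  -9.9]
[-10.2  -3.1  -9.4] 16.0667
```

View pics/scene4.png

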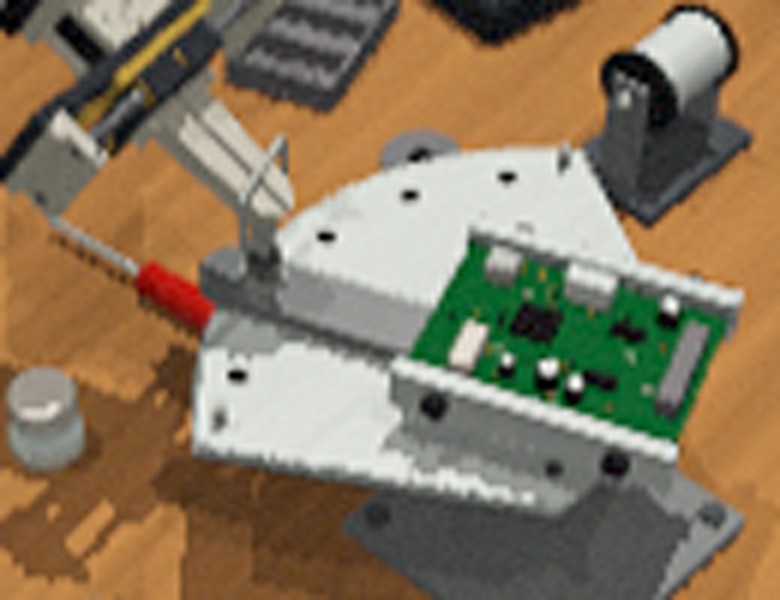

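The arm has swung over the -20° hole: the middle hole is now exposed at crop (327,237), and the -40° hole is still visible at (238,376). Now I lower it slowly.

Run:
```python
from geo import *
from bench import robot
import cv2
P=lambda a,h,t,L=18: tcp(a,h,.08,.55,L,t)[0]
for h in(211,209,207,205,203,201,199,197,195,193):
    robot.move_linear(P(-.353,h,-7),speed=40)
    print(h,(robot.current_tcp_pos()-P(-.353,0,-7)).round(2),robot.current_contact_force().round(1))
print(robot.current_t())
d=robot.get_image("scene"); cv2.imwrite("pics/scene5.png",cv2.resize(d["img"][165:225,300:380],None,fx=9,fy=9,interpolation=cv2.INTER_CUBIC))
```

```text
211 [ -1.    -0.37 209.84] [-10.9  -2.9  -9.3]
209 [ -0.99  -0.24 207.93] [-12.1  -2.8  -8.5]
207 [-8.2000e-01  7.0000e-02  2.0619e+02] [-10.2   0.3  -8. ]
205 [ -0.91   0.29 204.12] [-10.3  -0.5  -9.3]
203 [ -0.82   0.39 202.33] [-11.2  -0.5  -8.7]
201 [ -0.6    0.32 200.66] [-11.6  -0.9  -7.1]
199 [2.4000e-01 1.7000e-01 1.9964e+02] [-6.7  1.5 -7.2]
197 [ 1.3100e+00 -4.0000e-02  1.9896e+02] [-5.5  0.7 -4.8]
195 [  2.12  -0.31 197.91] [-1.2  1.  -0.2]
193 [  0.96  -0.35 194.14] [-0.4 -0.4 -1. ]
18.6167
```

View pics/scene5.png

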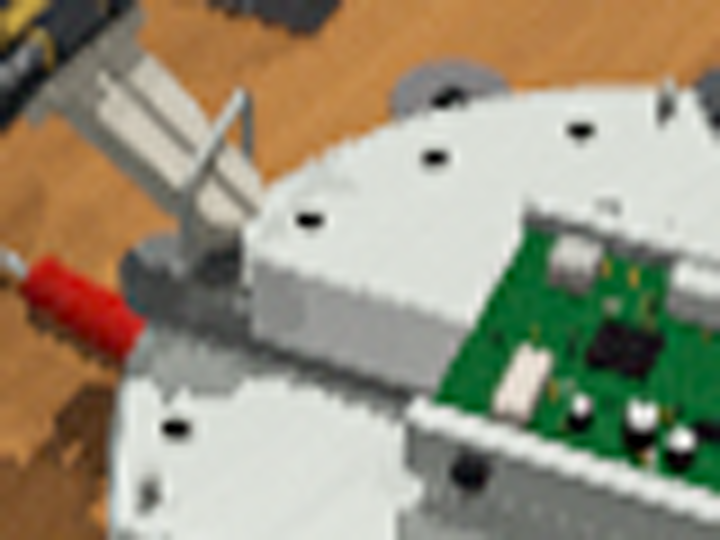

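The finger carried spring load all the way down to the original contact height, so the pin followed into the hole. I'll centre, back out along the tool axis, and check with a final picture.

Run:
```python
from geo import *
from bench import robot
import cv2
P=lambda a,h,t,L=18: tcp(a,h,.08,.55,L,t)[0]
robot.move_linear(P(-.349,192,0),speed=40); print(robot.current_contact_force().round(1))
robot.move_linear(P(-.349,192,0,-40),speed=60); print(robot.current_contact_force().round(1))
p=robot.current_tcp_pos()
for dz in(80,50):
    try: robot.move_linear([p[0]-20,p[1],p[2]+dz],speed=120); break
    except robot.MotionError as e: print(e)
print(robot.current_t(),robot.current_tcp_pos())
d=robot.get_image("scene"); im=d["img"]; k=9
im=cv2.resize(im[165:225,300:380],None,fx=k,fy=k,interpolation=cv2.INTER_CUBIC)
for z,c in((215,(0,0,255)),(225,(255,0,0))):
  for t in(-27.5,27.5):
    q=(proj("scene",pt(PIV,PSI,-.349,180,z,t))[0]+.5-[300,165])*k
    cv2.circle(im,tuple(int(v) for v in q),4,c,-1)
cv2.imwrite("pics/final.png",im)
```

```text
[0.6 0.3 0.5]
[ 0.9  0.2 -0.3]
20.9583 [506.60648968  23.42423115 292.24484689]
```

View pics/final.png

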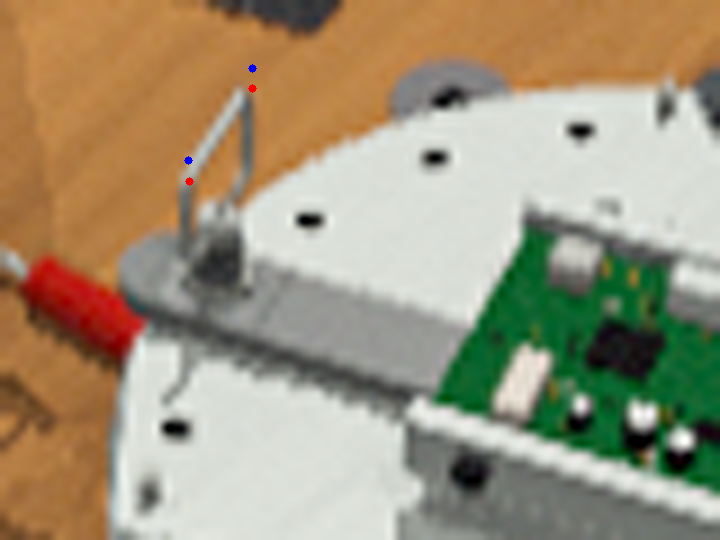

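The ring's top corners, at (250,90) and (187,180), sit on the red markers for pin home at -0.349, and not on the blue ones for 10 mm up. The robot is clear, so I hand in.

```bash
python3 -c "
from bench import robot
print(robot.hand_in())"
```

```text
the job is handed in; nothing more can be done
None
```

The arm is one hole over towards the soldering iron (-0.349 rad); the last picture shows the pin fully home, the robot is clear of everything, and the job is handed in at about 21 s of the 45 s allowed.

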